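# Feed the specimen row to the stop and start the test

## Task

Push the row of four blue specimen carriers along its rail as one closed-up train until it is fully home against the orange end stop, then press the green start button all the way down and let it go. Only push with the fingers: do not lift any carrier or let gaps open in the row, do not press the button before the row is home, and leave the tray, jar and steel disc where they are.

Things in the scene. Friction and masses are not known exactly. Their poses are not given: they have to be found in the camera images.
- rail: Aluminium feed rail fixed to the bench: a straight open-topped channel 340 mm long, 56 mm wide. Origin at the middle of its underside, on the bench. Its x axis runs along the channel towards the end stop, y across it, z up. Channel floor 6 mm above the bench, 38 mm wide between two side walls whose tops are 14 mm above the bench. At the +x end stands an orange stop block 25 mm thick, its top 48 mm above the bench; the -x end is open. The rail does not move.
- stop_face (a point): Centre point of the orange stop's flat face that the first carrier must meet: 145 mm along +x from the rail's origin, 23 mm above the bench; axes as the rail's.
- carrier1_mid (a point): Centre of specimen carrier 1 of 4, counted from the stop (front of the row): a loose blue plastic block 36 x 36 mm and 34 mm tall, about 70 g, with a round bright steel coupon flush in its top. It stands in the channel, so its top is 40 mm and its centre 23 mm above the bench. The four start touching one another in a row, with 50 to 100 mm of empty channel between the front one and the stop. They slide with light friction (about 1 to 3 N for the whole row).
- carrier2_mid (a point): Centre of specimen carrier 2 of 4, counted from the stop (second of the row): a loose blue plastic block 36 x 36 mm and 34 mm tall, about 70 g, with a round brass coupon flush in its top. It stands in the channel, so its top is 40 mm and its centre 23 mm above the bench. The four start touching one another in a row, with 50 to 100 mm of empty channel between the front one and the stop. They slide with light friction (about 1 to 3 N for the whole row).
- carrier3_mid (a point): Centre of specimen carrier 3 of 4, counted from the stop (third of the row): a loose blue plastic block 36 x 36 mm and 34 mm tall, about 70 g, with a round copper coupon flush in its top. It stands in the channel, so its top is 40 mm and its centre 23 mm above the bench. The four start touching one another in a row, with 50 to 100 mm of empty channel between the front one and the stop. They slide with light friction (about 1 to 3 N for the whole row).
- carrier4_mid (a point): Centre of specimen carrier 4 of 4, counted from the stop (tail of the row): a loose blue plastic block 36 x 36 mm and 34 mm tall, about 70 g, with a round dark steel coupon flush in its top. It stands in the channel, so its top is 40 mm and its centre 23 mm above the bench. The four start touching one another in a row, with 50 to 100 mm of empty channel between the front one and the stop. They slide with light friction (about 1 to 3 N for the whole row).
- start_top (a point): Centre of the top of the green start button, 32 mm across, on a white and blue console box 80 x 80 x 30 mm that is fixed to the bench. z is up; pressed straight down. The console stands to the left or right of the rail.
- start (a joint): Travel of the start button: 0 released, 0.006 m fully down; it springs back. Fully down takes about 4 N.
- tray_mid (a point): Bystander: centre of an empty white plastic tray 90 x 90 mm and 30 mm tall, standing loose on the bench, on the other side of the rail from the console.
- jar_mid (a point): Bystander: centre of a closed amber jar, 48 mm across and 80 mm tall, standing loose on the bench beyond the rail.
- puck_center (a point): Bystander: centre of a loose steel disc (hardness reference), 50 mm across and 20 mm tall, on the bench beyond the rail.
Mind the look-alikes: they are no part of the job. Leave any turquoise look-alike of the part that bears carrier4_mid alone.

How it is judged:
On the way, in this order (a step that is already met when the one before it is completed fails the run):
1. the whole row is home against the stop (x of carrier1_mid in the frame of rail above 0.124 m and y of carrier1_mid in the frame of rail between -0.006 and 0.006 m and z of each of carrier1_mid, carrier2_mid, carrier3_mid, carrier4_mid in the frame of rail below 0.027 m and angle between each of carrier1_mid, carrier2_mid, carrier3_mid, carrier4_mid's own z axis and vertical below 0.1 rad and x of carrier2_mid in the frame of rail above 0.087 m and y of carrier2_mid in the frame of rail between -0.006 and 0.006 m and x of carrier3_mid in the frame of rail above 0.05 m and y of carrier3_mid in the frame of rail between -0.006 and 0.006 m and x of carrier4_mid in the frame of rail above 0.013 m and y of carrier4_mid in the frame of rail between -0.006 and 0.006 m), for 0.2 s.
2. the start button is pressed down (value of joint start above 0.0045 m), for 0.05 s.
At the end, for the whole second after the job is handed in: Four carriers flat in the channel against the stop: front within 3 mm of it, each further one within 1 mm more (tail 6 mm) of its closed-up place; after that the button was pressed (4.5 of 6 mm) and is released; tray, jar and disc upright, within 15 mm of their places (all of step 1 and value of joint start below 0.0015 m and distance of each of tray_mid, jar_mid, puck_center from where it was at the start of the episode below 0.015 m and angle between each of tray_mid, jar_mid, puck_center's own z axis and vertical below 0.2 rad); the robot touches nothing.
It fails at once if a carrier is lifted (more than 12 mm off the channel floor) (z of any of carrier1_mid, carrier2_mid, carrier3_mid, carrier4_mid in the frame of rail above 0.035 m).
It fails at once if a gap of more than 12 mm opens in the row (distance between carrier1_mid and carrier2_mid above 0.048 m or distance between carrier2_mid and carrier3_mid above 0.048 m or distance between carrier3_mid and carrier4_mid above 0.048 m).
It fails at once if the button is pressed before the row is home (value of joint start above 0.003 m and not (x of carrier1_mid in the frame of rail above 0.124 m and x of carrier2_mid in the frame of rail above 0.087 m and x of carrier3_mid in the frame of rail above 0.05 m and x of carrier4_mid in the frame of rail above 0.013 m)).
It fails at once if the tray, jar or disc is shifted by more than 15 mm or tipped (not (distance of each of tray_mid, jar_mid, puck_center from where it was at the start of the episode below 0.015 m and angle between each of tray_mid, jar_mid, puck_center's own z axis and vertical below 0.2 rad)).
It also fails if it takes over 40 s, if anything falls off the work surface, if the arm or the gripper's body presses on something with over 40 N, if the wrist force passes 120 N, or if a joint passes its speed limit or range.

## Robot

A 7-joint arm with a two-finger parallel gripper is mounted at the origin on the work surface. World frame = base frame: x ahead of the robot, y to its left, z up, the work surface at z = 0. Lengths are in m, angles in rad, forces in N, time in s.
With the tool pointing down it reaches from about 0.425 to 0.875 m from the base axis. Payload 8.4 kg.
Tool frame: the origin (TCP) lies where the fingers leave the gripper's body, on its centre line; the fingertips stand 70 mm ahead of it and the grasp point (between the pads) lies 51 mm ahead of it; z points along the fingers, y is the direction in which the jaws open and shut (so a half turn about z gives the same grasp; the last joint's range is limited). The gripper opens to 87 mm and grips with 3 to 60 N. Pads are 19 mm wide; open, the fingers measure 117 mm over their backs; the gripper's body (75 mm by 190 mm) begins 51 mm behind the grasp point.
Start: joints at [-1.44, 0.333, 0.04, 1.465, -0.013, 1.343, -0.059], TCP at [0.148, 0.633, 0.292] pointing down, gripper open.
Joint ranges: [-2.58, 2.58], [-0.38, 2.09], [-1.3, 1.39], [0.25, 2.4], [-1.5, 4.64], [0.08, 2.09], [-2.65, 2.65]. Speed limits (rad/s): [2.22, 2.22, 2.79, 2.79, 3.14, 3.14, 3.14].

## Interface

Orientations are given as a rotation vector (axis times angle).
In Python, from station import manip gives the robot as it stands.
- The arm moves only by the tool arm_command, never from a script. Its argument "plan" is a list of rows, each a list of 6 numbers: the shift along the world's x, y, z in mm, then the turn, a rotation vector about the world's x, y, z in degrees. A call has exactly 5 rows; each row is the pose to reach, as a shift and turn from the pose commanded when the call began; what a row does not reach only later rows make up. A row lasts 1/10 s, in which the tool goes at most 50 mm and 8.59 degrees, less where a joint would pass 70% of its speed; a pose out of reach is approached as far as the arm can. A call with a gripper value outside its range is refused whole. "claw" is the closure, from 0 (fully open) to 1 (shut), set as the call begins (left out, the last holds). The fingers move at their own pace and stop on an object; "newtons" is the grip in N (left out, the last holds). Time passes only in rows, so rows that repeat a pose let the fingers close, or fill a call up. It gives the time, the measured TCP pose, the force and the opening at its end, in the units of the state.
- manip.read_state(): the state, without advancing time (a new reading comes with each control period).
- manip.read_camera(name): name is "scene" or "top"; returns a dict with "image" (480x640x3 uint8, blue, green, red), "fx", "fy", "cx", "cy" (pixels), "distortion" ([k1, k2, p1, p2, k3] as OpenCV has them; the pictures are not rectified), "origin" and "attitude" of the camera in the world. Camera axes: x right, y down, z forward; pixel columns grow to the right and rows downward; lengths in m; the calibration is good to about 2 mm. A picture is of the moment at which its call begins. There is no depth.
- manip.job_done(): hands the job in, once; it reports no verdict.
The state is a dict: "time": time; "qpos": joint angles; "dq": joint speeds; "joint_torque": joint torques, N m; "tcp_pos": TCP position; "tool_rot": TCP orientation; "ft_force": force on the tool from outside, world axes, zero at the start; "ft_torque": the same for the moment, N m; "gripper_width": finger opening in m.
Only numpy, scipy, OpenCV 4.12 (cv2) and the standard library are available. Lean on these libraries where they do the work, as an engineer would, in place of code of your own. Each camera call takes 0.05 s, during which the arm holds its last target. There are 200 camera calls.

## Working session

There is one attempt and no reset: what is moved stays moved. The work goes in short steps, Python scripts to look and compute and a tool call to move; the robot and the scene stay as the last step left them, time stands still between calls to the robot, and variables do not carry over. Pictures are saved under pics/ and viewed, about 8 in all and at most 12, crops included, and the job is handed in when it is done.

Besides the shell and the picture viewer there is one more tool, called after "Request:" as name([rows], argument=value, ...), one row to a line, values as JSON. arm_command: Moves the arm, as the interface text tells. Its arguments: {"type":"object","properties":{"plan":{"type":"array"},"claw":{"type":"number"},"newtons":{"type":"number"}},"required":["plan"]}

```bash
mkdir -p pics
cat > h.py <<'E'
import numpy as np, cv2
from station import manip
def cam(n):
    c=manip.read_camera(n); return c
def R(c):
    a=np.array(c["attitude"],float)
    return a if a.shape==(3,3) else cv2.Rodrigues(a)[0]
def ray(c,px,z):
    K=np.array([[c["fx"],0,c["cx"]],[0,c["fy"],c["cy"]],[0,0,1.]])
    p=cv2.undistortPoints(np.array(px,float).reshape(-1,1,2),K,np.array(c["distortion"],float)).reshape(-1,2)
    d=np.c_[p,np.ones(len(p))]@R(c).T; o=np.array(c["origin"])
    return o+d*((z-o[2])/d[:,2])[:,None]
E
python3 - <<'E'
from h import *
for n in("top","scene"):
    c=cam(n); cv2.imwrite(f"pics/{n}0.png",c["image"]); print(n,c["origin"],c["attitude"],c["fx"])
s=manip.read_state();print({k:s[k] for k in("time","tcp_pos","tool_rot","ft_force","gripper_width")})
E
```

```text
top [ 0.46111813 -0.00812611  1.21635057] [-2.14025229  2.15480581 -0.09189501] 609.9426508900174
scene [1.11418929 0.1729361  0.77945865] [-1.57596801 -2.14218778  0.71697225] 448.4214693418652
{'time': 0.1, 'tcp_pos': array([0.14797276, 0.63260847, 0.29144155]), 'tool_rot': array([-3.60093326e-01, -3.12082105e+00,  2.32514966e-03]), 'ft_force': array([-0.1827697 , -0.58681073,  0.30999829]), 'gripper_width': 0.08675022297660305}
```

View pics/top0.png

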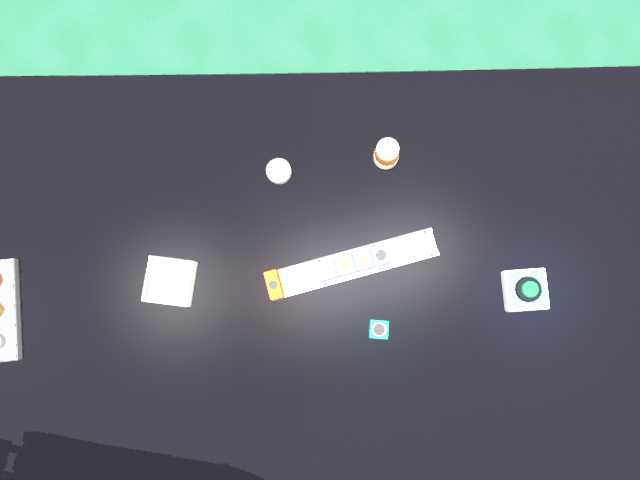

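View pics/scene0.png

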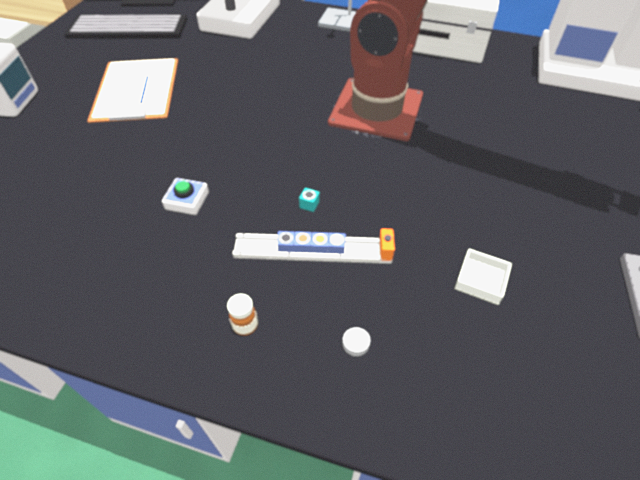

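The top view shows the open rail end at about (437,243), the orange stop at (273,285), the dark tail coupon at (381,255), the button at (530,290) and the turquoise look-alike at (379,329). Both the tray (170,282) and the jar (387,153) are clear of the push lane.

```bash
cat > m.py <<'E'
from h import *
def blob(c,lo,hi,roi,amin=15):
    x0,y0,x1,y1=roi; h=cv2.cvtColor(c["image"],cv2.COLOR_BGR2HSV)
    m=np.zeros(h.shape[:2],np.uint8); m[y0:y1,x0:x1]=cv2.inRange(h,lo,hi)[y0:y1,x0:x1]
    cs=[k for k in cv2.findContours(m,cv2.RETR_EXTERNAL,cv2.CHAIN_APPROX_NONE)[0] if cv2.contourArea(k)>amin]
    return sorted(cs,key=cv2.contourArea,reverse=True)
E
python3 - <<'E'
from m import *
np.set_printoptions(precision=4,suppress=True)
t=cam("top"); s=cam("scene")
def cen(k): return cv2.minAreaRect(k)[0]
for n,c,ro,rg in(("top",t,(255,260,295,310),(505,265,555,315)),("scene",s,(370,220,405,270),(165,170,205,205))):
    o=blob(c,(5,120,120),(25,255,255),ro)[0]; print(n,"orange",cv2.minAreaRect(o))
    g=blob(c,(60,120,90),(90,255,255),rg)[0]; p=cv2.minEnclosingCircle(g); print("green",p,[ray(c,cen(g),z)[0] for z in(.03,.04,.05)])
d=blob(t,(0,0,0),(180,255,150),(372,247,390,264),10)
for k in d[:2]: print("dark",cv2.minAreaRect(k),ray(t,cen(k),.04))
w=blob(t,(0,0,150),(180,255,255),(284,225,445,300),200)[0]; r=cv2.minAreaRect(w); print("rail",r); print(ray(t,cv2.boxPoints(r),.014))
o=blob(t,(5,120,120),(25,255,255),(255,260,295,310))[0]; print("stop box",ray(t,cv2.boxPoints(cv2.minAreaRect(o)),.048))
a=t["image"][220:320,255:455]; b=s["image"][160:280,150:410]
cv2.imwrite("pics/crop1.png",np.vstack([cv2.resize(a,(780,290),interpolation=cv2.INTER_CUBIC),cv2.resize(b,(780,305),interpolation=cv2.INTER_CUBIC)]))
E
```

```text
Traceback (most recent call last):
IndexError: list index out of range
```

Run:
```python
from m import *
np.set_printoptions(precision=4,suppress=True)
t=cam("top"); s=cam("scene")
ht=cv2.cvtColor(t["image"],cv2.COLOR_BGR2HSV);hs=cv2.cvtColor(s["image"],cv2.COLOR_BGR2HSV)
print("hsv",ht[290,276],ht[275,270],ht[290,531],ht[255,381],hs[240,388],hs[188,183])
def cen(k): return cv2.minAreaRect(k)[0]
for n,c,ro,rg in(("top",t,(255,260,295,310),(505,265,555,315)),("scene",s,(370,220,405,270),(165,170,205,205))):
    for k in blob(c,(3,120,100),(28,255,255),ro)[:1]: print(n,"orange",cv2.minAreaRect(k),ray(c,cv2.boxPoints(cv2.minAreaRect(k)),.048))
    for g in blob(c,(50,100,60),(90,255,255),rg)[:1]: print(n,"green",cv2.minEnclosingCircle(g),[ray(c,cen(g),z)[0] for z in(.03,.04,.05)])
for k in blob(t,(0,0,0),(180,255,150),(372,247,390,264),10)[:2]: print("dark",cv2.minAreaRect(k),ray(t,cen(k),.04))
for w in blob(t,(0,0,150),(180,255,255),(284,225,445,300),200)[:1]: r=cv2.minAreaRect(w); print("rail",r,ray(t,cv2.boxPoints(r),.014))
a=t["image"][220:320,255:455]; b=s["image"][160:280,150:410]
cv2.imwrite("pics/crop1.png",np.vstack([cv2.resize(a,(780,290),interpolation=cv2.INTER_CUBIC),cv2.resize(b,(780,305),interpolation=cv2.INTER_CUBIC)]))
```

```text
hsv [ 30  96 255] [ 30 101 255] [ 78 104 255] [132   6 221] [  0  69 148] [ 69 145 241]
top green ((529.5, 289.0), 9.013978004455566) [array([ 0.4946, -0.3571,  0.03  ]), array([ 0.4943, -0.3541,  0.04  ]), array([ 0.494 , -0.3512,  0.05  ])]
scene orange ((387.5, 244.0), (32.0, 15.0), 90.0) [[0.4824 0.1132 0.048 ]
 [0.4727 0.1438 0.048 ]
 [0.5563 0.1609 0.048 ]
 [0.5655 0.1318 0.048 ]]
scene green ((182.0, 186.0), 7.280210018157959) [array([ 0.4819, -0.3629,  0.03  ]), array([ 0.4903, -0.3558,  0.04  ]), array([ 0.4987, -0.3486,  0.05  ])]
rail ((359.3176574707031, 266.550048828125), (40.33152389526367, 161.3828125), 74.64986419677734) [[ 0.538   0.1311  0.014 ]
 [ 0.6204 -0.1771  0.014 ]
 [ 0.5433 -0.196   0.014 ]
 [ 0.4615  0.1097  0.014 ]]
```

View pics/crop1.png

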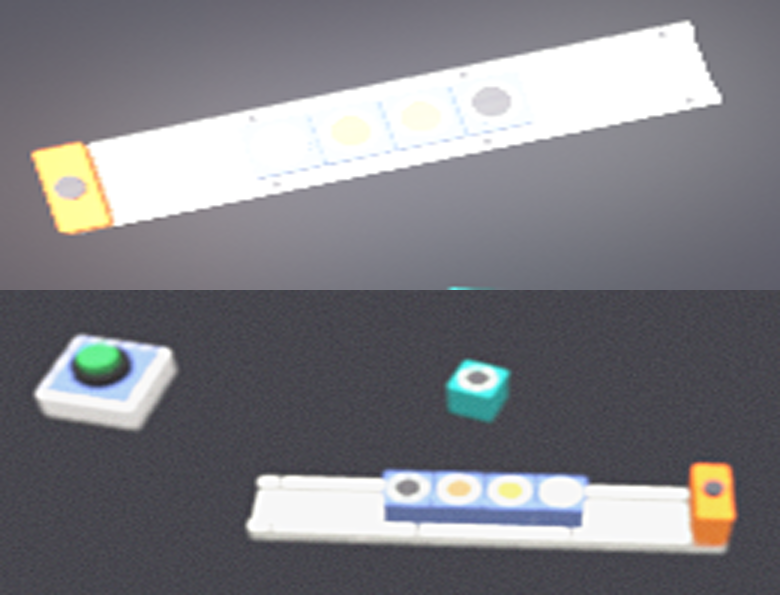

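Run:
```python
from m import *
np.set_printoptions(precision=4,suppress=True)
t=cam("top")
f=lambda q:[(255+x/3.9,220+y/2.9) for x,y in q]
cp=ray(t,f([(350,130),(421,116),(491,100)]),.04); print("coupons2,3,4",cp)
sb=ray(t,f([(32,152),(85,142),(112,222),(62,234)]),.048); bolt=ray(t,f([(70,187)]),.048); print("stop",sb,sb.mean(0),bolt)
end=ray(t,f([(690,22),(720,100)]),.014); print("end",end.mean(0))
face=(sb[1]+sb[2])/2; d=(face-end.mean(0))[:2]; L=np.linalg.norm(d); p=d/L
print("p",p,L,"deg",np.degrees(np.arctan2(-p[0],p[1])))
print("along from face / lateral", [((q-face)[:2]@p,(q-face)[:2]@np.array([-p[1],p[0]])) for q in cp])
print("approach tcp",cp[2][:2]-.055*p, "final",face[:2]-.159*p)
print(manip.read_state()["time"])
```

```text
coupons2,3,4 [[ 0.5424 -0.0046  0.04  ]
 [ 0.5515 -0.0398  0.04  ]
 [ 0.5619 -0.0745  0.04  ]]
stop [[0.5284 0.1521 0.048 ]
 [0.5349 0.126  0.048 ]
 [0.4821 0.1124 0.048 ]
 [0.4743 0.1369 0.048 ]] [0.5049 0.1318 0.048 ] [[0.5052 0.1332 0.048 ]]
end [ 0.59   -0.1841  0.014 ]
p [-0.2597  0.9657] 0.3141133761783986 deg 15.053208831574496
along from face / lateral [(np.float64(-0.12837364447807903), np.float64(-0.0006569307295133571)), (np.float64(-0.16472184592721045), np.float64(-0.00028743730294704335)), (np.float64(-0.2009484914007021), np.float64(-0.0013385108908578298))]
approach tcp [ 0.5762 -0.1276] final [ 0.5498 -0.0344]
0.35
```

Request:
arm_command([
  [40,-27,0,0,0,6],
  [80,-54,0,0,0,12],
  [120,-81,0,0,0,18],
  [160,-108,0,0,0,23],
  [200,-135,0,0,0,28.2],
], claw=1, newtons=20)

```text
time: 0.85
tcp_pos: [0.3495, 0.4965, 0.2925]
tool_rot: [-0.417, 3.114, 0.0]
ft_force: [0.6, 1.0, 0.3]
gripper_width: 0.0552
```

Request:
arm_command([
  [25,-40,0,0,0,0],
  [50,-80,0,0,0,0],
  [75,-120,0,0,0,0],
  [100,-160,0,0,0,0],
  [125,-200,0,0,0,0],
])

```text
time: 1.35
tcp_pos: [0.4738, 0.2961, 0.2925]
tool_rot: [-0.411, 3.114, 0.001]
ft_force: [0.7, -0.1, 0.4]
gripper_width: 0.0149
```

Request:
arm_command([
  [15,-45,0,0,0,0],
  [30,-90,0,0,0,0],
  [45,-135,0,0,0,0],
  [60,-180,0,0,0,0],
  [75,-225,0,0,0,0],
])

```text
time: 1.85
tcp_pos: [0.5483, 0.071, 0.2926]
tool_rot: [-0.411, 3.114, 0.0]
ft_force: [1.4, 0.1, 0.1]
gripper_width: 0.0008
```

Request:
arm_command([
  [5,-40,0,0,0,0],
  [10,-80,0,0,0,0],
  [15,-120,0,0,0,0],
  [20,-160,0,0,0,0],
  [25,-200,0,0,0,0],
])

```text
time: 2.35
tcp_pos: [0.5731, -0.1287, 0.2925]
tool_rot: [-0.411, 3.114, 0.0]
ft_force: [0.5, -0.1, 0.1]
gripper_width: 0.0006
```

Request:
arm_command([
  [5,-6,-45,0,0,0],
  [5,-6,-90,0,0,0],
  [5,-6,-130,0,0,0],
  [5,-6,-150,0,0,0],
  [5,-6,-165,0,0,0],
])

```text
time: 2.85
tcp_pos: [0.5774, -0.1329, 0.1254]
tool_rot: [0.411, -3.113, -0.0]
ft_force: [0.3, 0.5, 0.8]
gripper_width: 0.0002
```

Run:
```python
from m import *
t=cam("top");s=cam("scene")
a=t["image"][210:310,255:455]; b=s["image"][130:280,200:420]
cv2.imwrite("pics/crop2.png",np.vstack([cv2.resize(a,(560,280),interpolation=cv2.INTER_CUBIC),cv2.resize(b,(560,382)[:2],interpolation=cv2.INTER_CUBIC)])[:600])
print(manip.read_state()["tcp_pos"])
```

```text
[ 0.57723138 -0.13286502  0.12566379]
```

View pics/crop2.png

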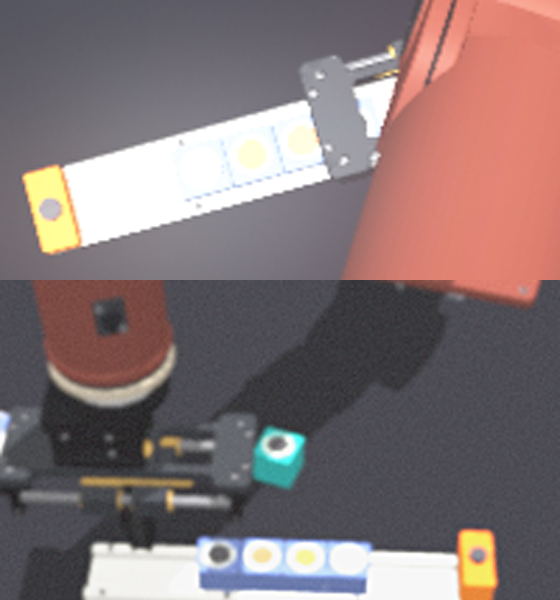

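The fingers stand behind the tail carrier (crop: fingers at about (140,530), tail at (218,560)), on the centre line. I'll lower them, then push slowly.

Request:
arm_command([
  [0,0,-15,0,0,0],
  [0,0,-28,0,0,0],
  [0,0,-38,0,0,0],
  [-1.3,4.8,-38,0,0,0],
  [-2.6,9.7,-38,0,0,0],
])

```text
time: 3.45
tcp_pos: [0.5754, -0.1232, 0.0892]
tool_rot: [0.41, -3.114, 0.0]
ft_force: [-0.4, -0.3, 0.5]
gripper_width: 0.0002
```

Request:
arm_command([
  [-1,3.9,0,0,0,0],
  [-2.1,7.7,0,0,0,0],
  [-3.1,11.6,0,0,0,0],
  [-4.2,15.5,0,0,0,0],
  [-5.2,19.3,0,0,0,0],
])

```text
time: 3.95
tcp_pos: [0.5702, -0.1037, 0.0894]
tool_rot: [-0.411, 3.114, -0.0]
ft_force: [-0.4, -0.2, -0.8]
gripper_width: 0.0004
```

Request:
arm_command([
  [-0.8,2.9,0,0,0,0],
  [-1.6,5.8,0,0,0,0],
  [-2.3,8.7,0,0,0,0],
  [-3.1,11.6,0,0,0,0],
  [-3.9,14.5,0,0,0,0],
])

```text
time: 4.45
tcp_pos: [0.5664, -0.0896, 0.0893]
tool_rot: [-0.41, 3.115, -0.001]
ft_force: [0.3, -1.6, -1.0]
gripper_width: 0.0006
```

Request:
arm_command([
  [-1.1,3.9,0,0,0,0],
  [-2.2,7.7,0,0,0,0],
  [-3.2,11.6,0,0,0,0],
  [-4.3,15.5,0,0,0,0],
  [-5.4,19.3,0,0,0,0],
])

```text
time: 4.95
tcp_pos: [0.5609, -0.0699, 0.0893]
tool_rot: [-0.411, 3.115, -0.0]
ft_force: [0.5, -1.9, -0.1]
gripper_width: 0.0005
```

Request:
arm_command([
  [-1.1,3.9,0,0,0,0],
  [-2.2,7.7,0,0,0,0],
  [-3.2,11.6,0,0,0,0],
  [-4.3,15.5,0,0,0,0],
  [-5.4,19.3,0,0,0,0],
])

```text
time: 5.45
tcp_pos: [0.5555, -0.0507, 0.0893]
tool_rot: [-0.411, 3.115, -0.0]
ft_force: [0.5, -1.5, -0.4]
gripper_width: -0.0001
```

Request:
arm_command([
  [-0.5,1.9,0,0,0,0],
  [-1,3.9,0,0,0,0],
  [-1.6,5.8,0,0,0,0],
  [-2.1,7.7,0,0,0,0],
  [-2.6,9.7,0,0,0,0],
])

```text
time: 5.95
tcp_pos: [0.5529, -0.0413, 0.0893]
tool_rot: [-0.411, 3.115, -0.0]
ft_force: [1.2, -1.3, -0.4]
gripper_width: 0.0004
```

Steady sliding force of about 1.5 N; I'll creep until it rises.

Request:
arm_command([
  [-0.3,1,0,0,0,0],
  [-0.5,1.9,0,0,0,0],
  [-0.8,2.9,0,0,0,0],
  [-1,3.9,0,0,0,0],
  [-1.3,4.8,0,0,0,0],
])

```text
time: 6.45
tcp_pos: [0.5516, -0.0365, 0.0892]
tool_rot: [0.411, -3.115, 0.0]
ft_force: [0.1, -1.3, 0.1]
gripper_width: 0.0003
```

Request:
arm_command([
  [-0.2,0.6,0,0,0,0],
  [-0.3,1.2,0,0,0,0],
  [-0.5,1.7,0,0,0,0],
  [-0.6,2.3,0,0,0,0],
  [-0.8,2.9,0,0,0,0],
])

```text
time: 6.95
tcp_pos: [0.5509, -0.0336, 0.0892]
tool_rot: [-0.411, 3.115, -0.0]
ft_force: [0.2, -2.0, -0.2]
gripper_width: -0.0
```

Request:
arm_command([
  [-0.2,0.6,0,0,0,0],
  [-0.3,1.2,0,0,0,0],
  [-0.5,1.7,0,0,0,0],
  [-0.6,2.3,0,0,0,0],
  [-0.8,2.9,0,0,0,0],
])

```text
time: 7.45
tcp_pos: [0.5501, -0.0306, 0.0893]
tool_rot: [-0.411, 3.114, -0.0]
ft_force: [1.4, -1.3, -0.4]
gripper_width: 0.0006
```

Run:
```python
from m import *
t=cam("top");s=cam("scene")
a=t["image"][210:310,255:455]; b=s["image"][200:290,220:420]
cv2.imwrite("pics/crop3.png",np.vstack([cv2.resize(a,(600,300),interpolation=cv2.INTER_CUBIC),cv2.resize(b,(600,270),interpolation=cv2.INTER_CUBIC)]))
x=manip.read_state();print(x["tcp_pos"],x["ft_force"])
```

```text
[ 0.55002921 -0.0305701   0.08924696] [-0.55132332 -0.68444879  0.11269626]
```

View pics/crop3.png

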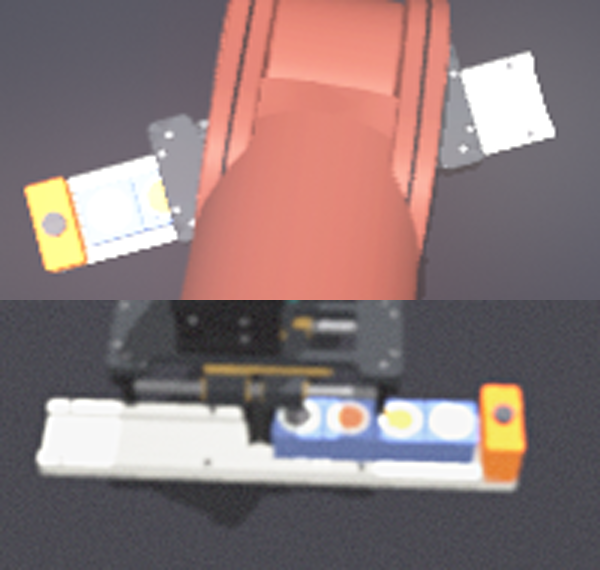

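The row is closed up, and a small gap of about 3 mm to the stop remains (scene crop x 475–482). I'll keep creeping.

Request:
arm_command([
  [-0.2,0.6,0,0,0,0],
  [-0.3,1.2,0,0,0,0],
  [-0.5,1.7,0,0,0,0],
  [-0.6,2.3,0,0,0,0],
  [-0.8,2.9,0,0,0,0],
])

```text
time: 8.05
tcp_pos: [0.5493, -0.0278, 0.0893]
tool_rot: [-0.411, 3.115, -0.0]
ft_force: [0.1, -1.2, 0.2]
gripper_width: 0.0006
```

Request:
arm_command([
  [-0.1,0.4,0,0,0,0],
  [-0.2,0.8,0,0,0,0],
  [-0.3,1.2,0,0,0,0],
  [-0.4,1.6,0,0,0,0],
  [-0.5,1.9,0,0,0,0],
])

```text
time: 8.55
tcp_pos: [0.5488, -0.0259, 0.0892]
tool_rot: [-0.411, 3.115, -0.0]
ft_force: [0.6, -0.1, 0.1]
gripper_width: 0.0005
```

Request:
arm_command([
  [-0.1,0.4,0,0,0,0],
  [-0.2,0.8,0,0,0,0],
  [-0.3,1.2,0,0,0,0],
  [-0.4,1.6,0,0,0,0],
  [-0.5,1.9,0,0,0,0],
])

```text
time: 9.05
tcp_pos: [0.5484, -0.0255, 0.0893]
tool_rot: [-0.409, 3.114, -0.003]
ft_force: [1.4, -7.6, 0.2]
gripper_width: 0.0002
```

Request:
arm_command([
  [-0.1,0.4,0,0,0,0],
  [-0.2,0.8,0,0,0,0],
  [-0.3,1.2,0,0,0,0],
  [-0.4,1.6,0,0,0,0],
  [-0.5,1.9,0,0,0,0],
])

```text
time: 9.55
tcp_pos: [0.5483, -0.0253, 0.0895]
tool_rot: [-0.407, 3.114, -0.006]
ft_force: [4.1, -14.1, -0.7]
gripper_width: 0.0005
```

The force rose to 15 N with the TCP stalled, so the row is home. Next I'll back off straight, lift and check.

Request:
arm_command([
  [0,0,0,0,0,0],
  [0.5,-2,0,0,0,0],
  [2,-7,0,0,0,0],
  [5,-18,0,0,0,0],
  [9,-33,0,0,0,0],
])

```text
time: 10.05
tcp_pos: [0.5569, -0.0547, 0.0892]
tool_rot: [0.414, -3.114, -0.001]
ft_force: [-0.2, 0.2, -0.3]
gripper_width: 0.0005
```

Request:
arm_command([
  [0,-5,20,0,0,0],
  [0,-20,50,0,0,0],
  [-5,-50,70,0,0,0],
  [-10,-95,70,0,0,0],
  [-18,-140,70,0,0,0],
])

```text
time: 10.55
tcp_pos: [0.5393, -0.1962, 0.1602]
tool_rot: [-0.414, 3.112, 0.0]
ft_force: [1.2, -0.8, -0.1]
gripper_width: 0.0003
```

Run:
```python
from m import *
t=cam("top");s=cam("scene")
a=t["image"][210:310,255:455]; b=s["image"][200:290,220:420]
cv2.imwrite("pics/crop4.png",np.vstack([cv2.resize(a,(600,300),interpolation=cv2.INTER_CUBIC),cv2.resize(b,(600,270),interpolation=cv2.INTER_CUBIC)]))
x=manip.read_state();print(x["tcp_pos"],x["ft_force"])
```

```text
[ 0.53656841 -0.2027266   0.15996971] [-0.34835427  0.05619197 -0.83154178]
```

View pics/crop4.png

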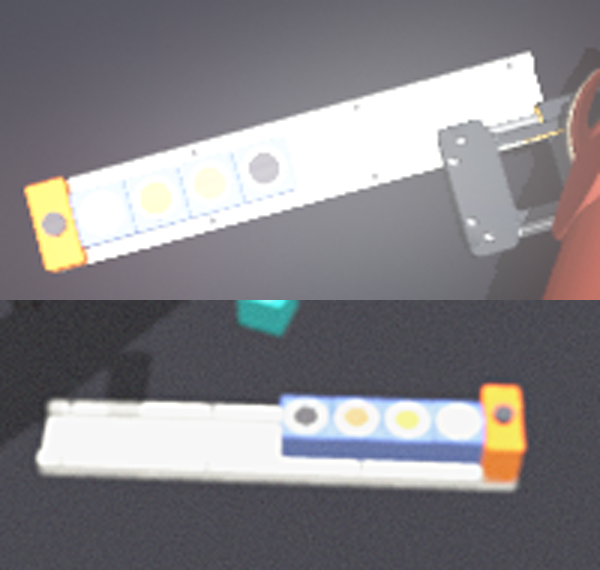

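All four carriers sit closed up against the stop (scene crop x 282–484). Next is the button.

Request:
arm_command([
  [-12,-45,0,0,0,0],
  [-26,-90,0,0,0,0],
  [-40,-130,0,0,0,0],
  [-43,-150,0,0,0,0],
  [-43,-150,-20,0,0,0],
])

```text
time: 11.15
tcp_pos: [0.495, -0.3504, 0.1414]
tool_rot: [-0.402, 3.113, -0.006]
ft_force: [1.2, 0.7, -0.9]
gripper_width: 0.0007
```

Run:
```python
from m import *
s=cam("scene"); b=s["image"][110:230,120:280]
cv2.imwrite("pics/crop5.png",cv2.resize(b,(640,480),interpolation=cv2.INTER_CUBIC))
x=manip.read_state();print(x["tcp_pos"],x["ft_force"])
```

```text
[ 0.49408682 -0.34680078  0.1366394 ] [-0.47716704  1.79413551 -2.46005493]
```

View pics/crop5.png

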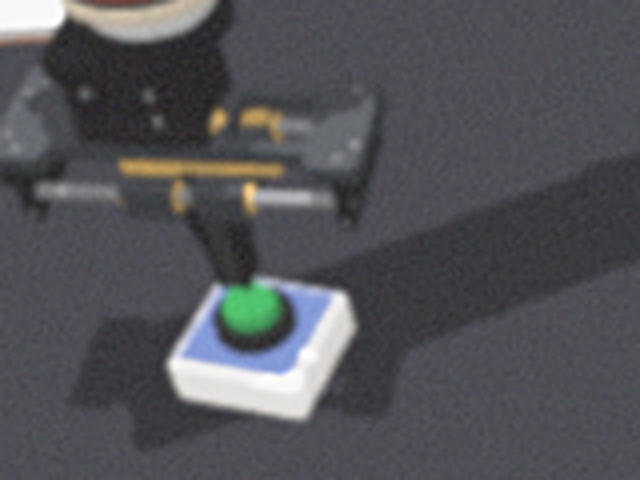

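Request:
arm_command([
  [0,-4,0,0,0,0],
  [0,-7,-3,0,0,0],
  [0,-7,-8,0,0,0],
  [0,-7,-13,0,0,0],
  [0,-7,-17,0,0,0],
])

```text
time: 11.7
tcp_pos: [0.496, -0.3517, 0.1219]
tool_rot: [-0.412, 3.114, 0.0]
ft_force: [-0.2, 1.2, 1.3]
gripper_width: 0.0002
```

Request:
arm_command([
  [0,0,-1,0,0,0],
  [0,0,-2,0,0,0],
  [0,0,-3,0,0,0],
  [0,0,-4,0,0,0],
  [0,0,-5,0,0,0],
])

```text
time: 12.2
tcp_pos: [0.4959, -0.3519, 0.1174]
tool_rot: [-0.411, 3.114, 0.0]
ft_force: [-0.6, 2.3, 3.5]
gripper_width: 0.0004
```

Request:
arm_command([
  [0,0,-1,0,0,0],
  [0,0,-2,0,0,0],
  [0,0,-3,0,0,0],
  [0,0,-4,0,0,0],
  [0,0,-5,0,0,0],
])

```text
time: 12.7
tcp_pos: [0.4961, -0.3522, 0.1153]
tool_rot: [-0.41, 3.113, 0.002]
ft_force: [-13.5, 13.4, 43.8]
gripper_width: 0.0002
```

It bottomed out: the force jumped to 44 N at z 0.1153. Now I'll release and retreat.

Request:
arm_command([
  [0,0,3,0,0,0],
  [0,0,8,0,0,0],
  [0,0,25,0,0,0],
  [0,0,60,0,0,0],
  [0,0,100,0,0,0],
])

```text
time: 13.2
tcp_pos: [0.4949, -0.3521, 0.2121]
tool_rot: [0.41, -3.112, -0.001]
ft_force: [0.6, -0.1, 0.5]
gripper_width: 0.0003
```

Request:
arm_command([
  [0,-10,20,0,0,0],
  [0,-30,40,0,0,0],
  [0,-50,50,0,0,0],
  [0,-50,50,0,0,0],
  [0,-50,50,0,0,0],
])

```text
time: 13.7
tcp_pos: [0.4953, -0.4025, 0.2617]
tool_rot: [0.409, -3.114, 0.0]
ft_force: [-0.9, 0.9, 0.2]
gripper_width: 0.0001
```

Run:
```python
from m import *
t=cam("top");s=cam("scene")
cv2.imwrite("pics/fin.png",np.vstack([t["image"][130:330,130:570],cv2.resize(s["image"][150:370,90:530],(440,220))]))
x=manip.read_state();print(x["time"],x["tcp_pos"],x["ft_force"])
```

```text
13.8 [ 0.49572006 -0.40117346  0.26118862] [ 0.43378305  0.14834559 -0.02733793]
```

View pics/fin.png

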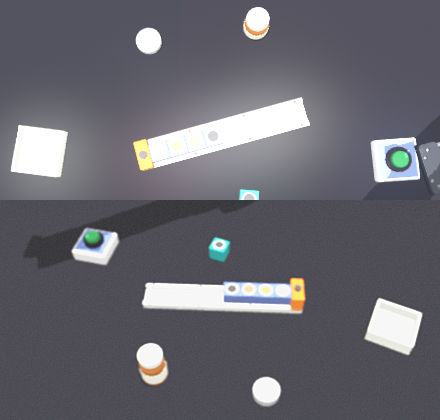

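The row is home at the stop, the button is up, and the tray, jar and disc stand where they were, so I'll hand the job in.

```bash
python3 -c "
from station import manip
print(manip.job_done())"
```

```text
the job is handed in; nothing more can be done
None
```

I pushed the four carriers home against the orange stop as one closed-up row, then pressed the green button fully down and released it. The job was handed in at about 14 s of the 40 s allowed; it reports no verdict.

- **Row:** the push took a steady 1–2 N. It rose to about 15 N with the arm stalled once the front carrier met the stop. Pictures after backing off showed no gaps in the row or at the stop.
- **Button:** it gave way under about 3.5 N over roughly 5–6 mm, then bottomed out hard at 44 N. That was firmer than needed; the fingers made the contact, and the 40 N limit is for the arm and gripper body. I did not measure the button's travel directly, but it looked fully up again in the last picture.
- **Bystanders:** by eye in the last picture, the tray, jar, disc and turquoise look-alike had not moved. The arm was clear of everything and read under 1 N.

My first reading of the stop was about 8 mm out along the rail, or the fingers are thinner than I assumed. I therefore found the home position by force rather than from the measured distance.

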